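# Put the dirty squeegee in the pedal-lid wash box

### The arm

A 6-joint arm with a two-finger parallel gripper is mounted at the origin on the work surface. World frame = base frame: x ahead of the robot, y to its left, z up, the work surface at z = 0. Lengths are in m, angles in rad, forces in N, time in s.
With the tool pointing down it reaches from about 0.3 to 0.775 m from the base axis. Payload 14.6 kg.
Tool frame: the origin (TCP) lies at the centre of the arm's flange, where the gripper is bolted on; the fingertips stand 199 mm ahead of it and the grasp point (between the pads) lies 180 mm ahead of it; z points along the fingers, y is the line along which they close (so a half turn about z gives the same grasp; the last joint's range is limited). The gripper opens to 94 mm and grips with 3 to 60 N. Pads are 16 mm wide; open, the fingers measure 119 mm over their backs; the gripper's body (75 mm by 177 mm) begins 78 mm behind the grasp point.
Start: joints at [-1.214, 0.3, 1.521, -0, 1.321, -0.067], TCP at [0.226, -0.501, 0.405] pointing down, gripper open.
Joint ranges: [-3.03, 3.03], [-0.79, 2.21], [0.23, 2.52], [-1.04, 4.18], [0, 3.07], [-2.55, 2.55]. Speed limits (rad/s): [2.22, 2.22, 2.57, 3.14, 3.14, 3.14].

### API

Orientations are given as a rotation vector (axis times angle).
In Python, from bench import robot, claw, readout, viewer, finish_job, trace gives the robot as it stands. Calls block until the motion is done:
- robot.move_pose(position, orientation): joint-space move of the TCP to a pose.
- robot.move_straight(position, rate=0.15, attitude=None): straight line of the TCP; attitude=None keeps the orientation; rate is the mean speed in m/s.
- robot.set_joints(angles): joint-space move.
- claw.command_gripper(opening, newtons=None): finger opening in m; newtons is the grip in N (None keeps the last); returns when the fingers have stopped.
- robot.dwell(seconds).
- robot.ik(position, orientation): joint angles nearest the present ones, or None.
- readout.observe(): the state.
- viewer.camera(name): name is "side" or "top" or "wrist"; returns the picture (420x560x3 uint8, red, green, blue); there is no depth.
- viewer.get_calibration(name): a dict with "fx", "fy", "cx", "cy" (pixels), "k1" (the pictures are not rectified: a ray, as slopes to the right and down, at radius r is drawn at 1 + k1 r^2 times it, then the intrinsics apply), "extrinsics" (4x4, takes a point from camera to world coordinates). Camera axes: x right, y down, z forward; pixel columns grow to the right and rows downward; lengths in m; the calibration is good to about 2 mm. A picture is of the moment at which its call begins: read the wrist's pose just before it. get_calibration takes no time and is no camera call; for the wrist camera it gives the pose at the moment of the call.
A pose or a line that the arm cannot do raises robot.Unreachable and nothing moves.
- finish_job(): hands the job in; it is judged then, once.
Trained networks look in the newest picture that a camera, given by its name, has taken for a name from the list of things; names that differ only in an ending like _2 or _b are one class to them, and where a whole thing is asked for, a point or a joint stands for the part that bears it (a point fixed in the world has none). Each returns a list of dicts, best first, with "confidence" (0 to 1); they miss things now and then, are a little off and sometimes report something else, mostly with a low value. They report only what shows in the picture. A call takes as long as a camera call. They do not tell look-alikes from the thing itself.
- trace(camera, query): "region" (420x560 bool, what is visible of it) and "position" ([row, column] in pixels, amid what is visible of it).
The state is a dict: "time": time; "joints": joint angles; "joint_vel": joint speeds; "tau": joint torques, N m; "tcp_pos": TCP position; "tcp_rot": TCP orientation; "wrist_force": force on the tool from outside, world axes, zero at the start; "ft_torque": the same for the moment, N m; "grip_width": finger opening in m; "grasp_force": force on a finger pad.
Only numpy, scipy, OpenCV 4.12 (cv2) and the standard library are available. Lean on these libraries where they do the work, as an engineer would, in place of code of your own. Each camera call takes 0.05 s, during which the arm holds its last target. There are 200 camera calls.

### The job

Press the pedal of the steel wash box right down so that its lid swings up and stays open, then lay the squeegee flat on the floor inside: set it down, do not drop it. Then take the pedal and ease it all the way back up over about three seconds or more so that the lid closes fully without slamming, and let go. Work the lid by the pedal only, never touching the lid itself, and leave the tin, jar and tape roll alone.

Things in the scene. Friction and masses are not known exactly. Their poses are not given: they have to be found in the camera images.
- wash_box: Grey sheet-steel box fixed to the bench, 220 (its x) x 200 (its y) mm, 130 mm high, open-topped under its lid, walls 6 mm. Origin: centre of its underside; z up; the pedal sticks out of its -x face, the lid is hinged along the top of its +x wall.
- box_floor (a point): Centre of the box's raised inner floor, 70 mm above the bench, so the inside is 208 x 188 mm and 60 mm deep to the rim. Axes as the box.
- pedal_hinge (a point): Point on the pedal's hinge line, inside the box 80 mm in front (-x) of its centre and 62 mm above the bench; the line runs along the box's y axis. Axes as the box.
- pedal (a joint): Pedal angle, rad: 0 at rest (up, lid shut), 0.5 right down at its stop. Pressing takes about 10 N down on the pad at first, less as the lid rises. To close: grip the pad, draw it up slowly along its arc (about 5 N at first) and keep hold of it to the top.
- lid (a joint): Lid angle, rad: 0 shut, 1.85 fully open, leaning back past upright. Geared to the pedal both ways: lid = 3.7 x pedal angle. Above about 1.5 rad it stays open by its own weight; below about 1.3 rad it falls shut and throws the pedal up unless the pedal is held. Closing faster than 1.6 rad/s is slamming.
- lid_front (a point): Middle of the lid's front (free) edge. The lid is a 224 x 204 x 8 mm steel plate of 0.3 kg; its hinge line is 220 mm from this point, at the top of the box's +x wall, 130 mm above the bench. Moves with the lid.
- pedal_pad (a point): Centre of the black rubber pedal pad: 50 mm long, 44 mm wide (along the box's y), 14 mm thick, its sides free to be pinched from above. It is 125 mm from the hinge towards the box's -x, 0.35 rad above level at rest (105 mm above the bench), 0.15 rad below level when right down (43 mm). Moves with the pedal.
- squeegee: Hand squeegee lying flat on the bench: 150 mm long (its x), 56 mm wide (its y), about 160 g; a light wood handle 34 mm wide and 32 mm thick on the -y side and a black rubber blade 12 mm thick (at mid thickness) standing out on the +y side. Origin: centre of the 150 x 56 outline, on the underside of the handle; z up. It can be gripped from above across its 56 mm width.
- squeegee_mid (a point): Centre of the squeegee, 16 mm above its underside.
- ink_tin: Bystander: closed ink tin, 84 mm across, 110 mm high, standing. Origin: centre of underside.
- ink_jar: Bystander: closed jar, 68 mm across, 80 mm high, standing. Origin: centre of underside.
- tape_roll: Bystander: roll of paper tape lying flat, 100 mm across, 26 mm high. Origin: centre of underside.
Things that resemble listed ones, but are neither listed nor needed, are in the scene too. Of the things shaped like the squeegee, the wooden one is meant.

How it is judged:
On the way, in this order (a step that is already met when the one before it is completed fails the run):
1. the pedal is pressed right down and the lid is fully open (value of joint lid above 1.7 rad), for 0.2 s.
2. the squeegee lies flat and let go on the inner floor, the lid still open (x of squeegee_mid in the frame of box_floor between -0.1 and 0.1 m and y of squeegee_mid in the frame of box_floor between -0.09 and 0.09 m and z of squeegee_mid in the frame of box_floor between 0.006 and 0.026 m and angle between the z axis of squeegee and the z axis of wash_box, either way round below 0.15 rad and linear speed of squeegee below 0.03 m/s and contact force between the fingers and squeegee below 0.3 N and value of joint lid above 1.4 rad), for 0.2 s.
At the end, for the whole second after the job is handed in: The squeegee lies at rest flat on the inner floor of the wash box (its centre 6 to 26 mm above the floor, within 100 mm of the floor's centre along the box's x and 90 mm along its y, tilted under 0.15 rad) and the lid is shut (lid below 0.08 rad, pedal below 0.025 rad) (x of squeegee_mid in the frame of box_floor between -0.1 and 0.1 m and y of squeegee_mid in the frame of box_floor between -0.09 and 0.09 m and z of squeegee_mid in the frame of box_floor between 0.006 and 0.026 m and angle between the z axis of squeegee and the z axis of wash_box, either way round below 0.15 rad and linear speed of squeegee below 0.03 m/s and value of joint lid below 0.08 rad and value of joint pedal below 0.025 rad and velocity of joint lid below 0.05 rad/s); the robot touches nothing.
It fails at once if the lid slams (closes faster than 1.6 rad/s) (velocity of joint lid below -1.6 rad/s and value of joint lid below 1.4 rad).
It fails at once if the robot touches the lid (contact force between any of the arm, the fingers and lid above 1 N).
It fails at once if the squeegee is dropped into the box (faster than 0.8 m/s below the rim) (horizontal distance between squeegee_mid and box_floor below 0.12 m and z of squeegee_mid in the frame of box_floor below 0.06 m and linear speed of squeegee above 0.8 m/s).
It fails at once if the tin, jar or tape roll is moved more than 30 mm (distance of any of ink_tin, ink_jar, tape_roll from where it was at the start of the episode above 0.03 m).
It also fails if it takes over 72 s, if anything falls off the work surface, if the arm or the gripper's body presses on something with over 40 N, if the wrist force passes 120 N, or if a joint passes its speed limit or range.

## Working session

There is one attempt and no reset: what is moved stays moved. The work goes in short steps, each a Python script; the robot and the scene stay as the last script left them, time stands still between calls to the robot, and variables do not carry over. Pictures are saved under pics/ and viewed, at most 10 in all, crops included, and the job is handed in when it is done.

```bash
mkdir -p pics; ls
python3 - <<'E'
from bench import viewer,readout,trace
import cv2
for n in("top","side"):
    im=viewer.camera(n); cv2.imwrite(f"pics/{n}0.png",im[...,::-1])
    c=viewer.get_calibration(n); print(n,c)
    for q in("wash_box","pedal_pad","squeegee","ink_tin","ink_jar","tape_roll","lid"):
        print(q,[(round(d["confidence"],2),[round(float(v)) for v in d["position"]],int(d["region"].sum())) for d in trace(n,q)])
s=readout.observe();print(s)
E
```

```text
pics
top {'fx': 519.6609023189278, 'fy': 519.6609023189278, 'cx': 281.38640260049925, 'cy': 204.93190577782082, 'k1': -0.14776246864614734, 'extrinsics': array([[-0.00274101, -0.97909554,  0.2033824 ,  0.29247268],
       [-0.99999018,  0.00339203,  0.00285245, -0.028176  ],
       [-0.0034827 , -0.20337259, -0.97909523,  1.38528074],
       [ 0.        ,  0.        ,  0.        ,  1.        ]])}
wash_box [(0.89, [206, 230], 8369)]
pedal_pad []
squeegee [(0.91, [223, 461], 1145), (0.83, [158, 428], 1030), (0.77, [224, 404], 1247), (0.75, [304, 430], 1298), (0.18, [230, 92], 627)]
ink_tin [(0.88, [146, 376], 1080)]
ink_jar [(0.62, [134, 296], 617)]
tape_roll [(0.65, [235, 89], 675)]
lid [(0.86, [199, 224], 7291)]
side {'fx': 473.1290932553805, 'fy': 473.1290932553805, 'cx': 279.7994398903112, 'cy': 217.9373295432783, 'k1': 0.03700099831589307, 'extrinsics': array([[-0.93343031, -0.19220362,  0.3029284 ,  0.1850811 ],
       [-0.35868625,  0.51695644, -0.77723884,  0.91367294],
       [-0.00721267, -0.83415455, -0.55148361,  0.74728773],
       [ 0.        ,  0.        ,  0.        ,  
[... 391 characters left out ...]
': 0.8, 'joints': array([-1.21358214e+00,  2.99871681e-01,  1.52101319e+00, -3.70938245e-05,
        1.32066741e+00, -6.66137990e-02]), 'joint_vel': array([ 1.09225600e-03,  8.05008890e-04,  6.06868442e-04, -8.25851884e-05,
        2.51121010e-04,  1.14461586e-03]), 'tau': array([-2.40928202e-03, -5.31635356e+01, -3.52901816e+01,  7.06853089e-02,
        2.13456620e-02,  5.70783220e-05]), 'tcp_pos': array([ 0.22617207, -0.50132872,  0.40465554]), 'tcp_rot': array([ 3.07126846e+00,  6.60780368e-01, -4.66745157e-05]), 'wrist_force': array([-0.65493218, -0.093643  , -0.69864645]), 'ft_torque': array([-0.03768343, -0.01827072, -0.00845626]), 'grasp_force': 0.0, 'grip_width': 0.09397614967967133}
```

View pics/top0.png

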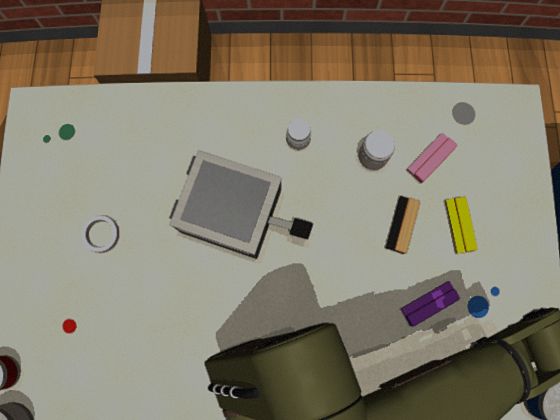

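View pics/side0.png

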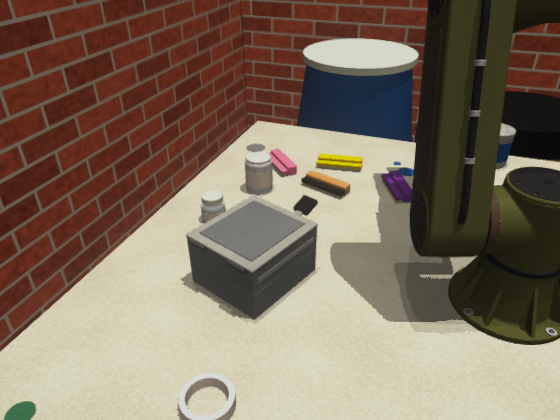

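The top view shows the box at (row 200, col 228), with its pedal pad on the right at (229,301). Four things look like squeegees: pink (158,432), yellow (224,461), purple (304,430) and orange wood with a black blade (224,404). Only the one at (224,404) has a wooden handle and black rubber blade, so I take that one. Next I measure the poses and confirm it in a crop.

```bash
cat > h.py <<'E'
import numpy as np, cv2
from bench import robot, claw, readout, viewer, finish_job, trace
def K(c): return np.array([[c["fx"],0,c["cx"]],[0,c["fy"],c["cy"]],[0,0,1]])
def unproj(c,px,z):
    """px: Nx2 (col,row) -> world xy on plane z"""
    D=np.array([c["k1"],0,0,0,0.])
    u=cv2.undistortPoints(np.asarray(px,float).reshape(-1,1,2),K(c),D)[:,0]
    E=c["extrinsics"]; d=np.c_[u,np.ones(len(u))]@E[:3,:3].T
    return E[:2,3]+d[:,:2]*((z-E[2,3])/d[:,2])[:,None]
def proj(c,P):
    E=np.linalg.inv(c["extrinsics"]); D=np.array([c["k1"],0,0,0,0.])
    return cv2.projectPoints(np.asarray(P,float).reshape(-1,1,3),cv2.Rodrigues(E[:3,:3])[0],E[:3,3],K(c),D)[0][:,0]
def rect(c,mask,z):
    r,k=np.nonzero(mask); w=unproj(c,np.c_[k,r],z)*1000
    (cx,cy),(a,b),ang=cv2.minAreaRect(w.astype(np.float32))
    return np.array([cx,cy])/1000,(a,b),ang
def rot(yaw):
    """tool pointing down, tool y (closing line) at angle yaw from world x... returns rotvec"""
    y=np.array([np.cos(yaw),np.sin(yaw),0]); z=np.array([0,0,-1.]); x=np.cross(y,z)
    return cv2.Rodrigues(np.c_[x,y,z])[0][:,0]
E
python3 - <<'E'
from h import *
im=viewer.camera("top"); c=viewer.get_calibration("top")
for q in ("lid","wash_box"):
    d=trace("top",q)[0]; print(q,rect(c,d["region"],.138))
for d in trace("top","squeegee"):
    p=d["position"]; print(np.round(p),rect(c,d["region"],.02),im[d["region"]].mean(0))
for q,z in(("ink_tin",.11),("ink_jar",.08),("tape_roll",.026)):
    d=trace("top",q)
    if d: print(q,rect(c,d[0]["region"],z))
print("pad px",unproj(c,[[301,229]],.11))
hsv=cv2.cvtColor(im,cv2.COLOR_RGB2HSV); m=np.zeros(im.shape[:2],bool); m[210:245,285:318]=(hsv[210:245,285:318,2]<60)
print("pad",rect(c,m,.108),m.sum())
cs=viewer.get_calibration("side"); viewer.camera("side"); d=trace("side","pedal_pad")[0]; print("side pad",unproj(cs,[d["position"][::-1]],.107))
cr=im[120:270,150:490]; cv2.imwrite("pics/crop.png",cv2.resize(cr,None,fx=2.3,fy=2.3,interpolation=cv2.INTER_CUBIC)[...,::-1])
E
```

```text
lid (array([0.56257977, 0.11317476]), (224.7891387939453, 204.02835083007812), 71.84546661376953)
wash_box (array([0.54243048, 0.0663199 ]), (342.39862060546875, 215.14454650878906), 70.6080093383789)
[303. 431.] (array([ 0.31185724, -0.41236115]), (56.38740539550781, 154.24746704101562), 27.9531192779541) [69.46410256 30.56153846 83.08034188]
[157. 431.] (array([ 0.71042865, -0.44356067]), (60.559326171875, 160.71090698242188), 43.893096923828125) [159.21447964 104.74751131 122.77556561]
[222. 404.] (array([ 0.52443506, -0.35014682]), (59.81293869018555, 157.05758666992188), 71.77322387695312) [103.3550543   81.91896408  53.33249791]
[225. 461.] (array([ 0.519565  , -0.51031451]), (147.30422973632812, 61.31142044067383), 9.529366493225098) [154.60720562 152.60017575   6.22495606]
ink_tin (array([ 0.70178906, -0.26918396]), (88.91197204589844, 104.37596893310547), 87.84123229980469)
ink_jar (array([ 0.7570069 , -0.06897059]), (63.69525146484375, 81.28803253173828), 89.7205810546875)
tape_roll (array([0.49892191, 0.464328  ]), (105.53419494628906, 99.12229919433594), 83.5474853515625)
pad px [[ 0.49616156 -0.07300459]]
pad (array([ 0.49891394, -0.07227225]), (47.1723518371582, 43.816001892089844), 71.15966033935547) 321
side pad [[ 0.50018653 -0.06840664]]
```

View pics/crop.png

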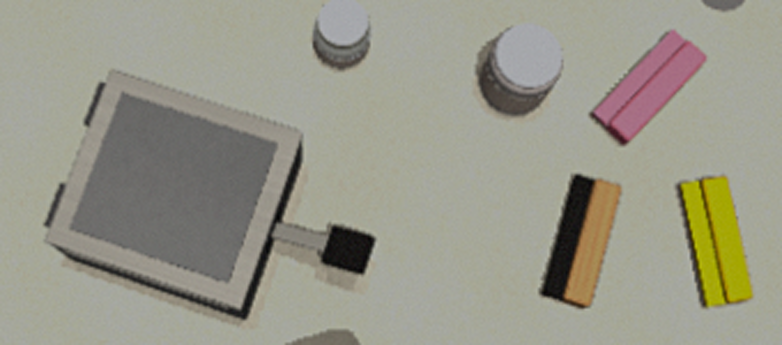

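The crop confirms that only the middle item (orange wood plus black blade, about (224,404) in the full picture) is the wooden squeegee. The box axis points 71.8° from world x, and the pad agrees with that pose. Next I go above the pedal and check it up close.

```bash
cat >> h.py <<'E'
BY=np.deg2rad(71.6); BC=np.array([.5626,.1132]); UX=np.array([np.cos(BY),np.sin(BY)]); UY=np.array([-UX[1],UX[0]])
def box(x,y,z): return np.r_[BC+x*UX+y*UY,z]
def pad(a): return box(-.08-.125*np.cos(.35-a),0,.062+.125*np.sin(.35-a))
def tcp(g): return np.asarray(g)+[0,0,.18]
def best(p,yaws):
    q=[(robot.ik(p,rot(w)),rot(w)) for w in yaws]; q=[(np.abs(a-readout.observe()["joints"]).max(),r) for a,r in q if a is not None]
    return min(q,key=lambda t:t[0])[1]
def st():
    s=readout.observe(); return [np.round(s[k],3) for k in("time","tcp_pos","wrist_force","grip_width","grasp_force")]
E
python3 - <<'E'
from h import *
p=tcp(pad(0)+[0,0,.1]); r=best(p,[BY+np.pi/2,BY-np.pi/2]); print(r,p)
robot.move_pose(p,r); print(st(),readout.observe()["joints"].round(2))
c=viewer.get_calibration("wrist"); im=viewer.camera("wrist"); cv2.imwrite("pics/w1.png",im[...,::-1])
print("expected px",proj(c,[pad(0)+[0,0,.007]]))
for d in trace("wrist","pedal_pad"): print(d["confidence"],d["position"],rect(c,d["region"],.110))
E
```

```text
[2.54803214 1.83769873 0.        ] [ 0.50028407 -0.07412861  0.38486223]
[np.float64(3.092), array([ 0.5  , -0.075,  0.385]), array([-0.397,  0.316,  0.513]), np.float64(0.094), np.float64(0.0)] [-0.22  0.22  1.67 -0.    1.25  0.1 ]
expected px [[275.2509245  217.61308823]]
0.77 [201.8, 272.2] (array([ 0.50726102, -0.04278531]), (110.1168441772461, 44.67061233520508), 71.59727478027344)
```

View pics/w1.png

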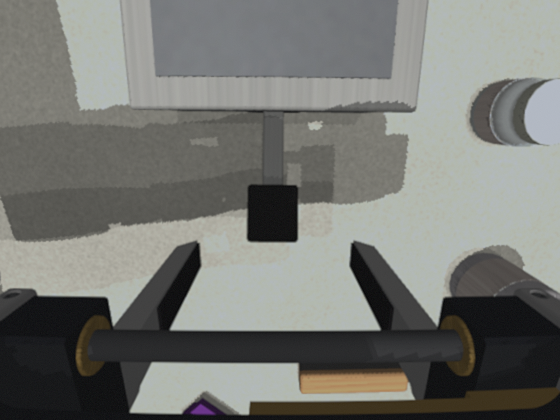

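The wrist view shows the pad centred at about (row 213, col 272). I predicted (218,275), so the error is only 1–2 mm. Next I pinch it and press down along its arc.

Run:
```python
from h import *
robot.move_straight(tcp(pad(0)),rate=.1); print(st())
claw.command_gripper(.03,40); print(st())
for a in np.linspace(.1,.5,5): robot.move_straight(tcp(pad(a)),rate=.04); print(st())
robot.dwell(.3)
viewer.camera("side"); im=viewer.camera("side"); cv2.imwrite("pics/s1.png",im[...,::-1])
```

```text
[np.float64(4.342), array([ 0.5  , -0.074,  0.285]), array([ 0.141,  0.182, -0.386]), np.float64(0.094), np.float64(0.0)]
[np.float64(5.175), array([ 0.499, -0.074,  0.284]), array([-14.824,   3.429,   8.199]), np.float64(0.044), np.float64(39.986)]
[np.float64(5.633), array([ 0.498, -0.077,  0.272]), array([-17.111,   3.632,   8.462]), np.float64(0.044), np.float64(39.996)]
[np.float64(6.092), array([ 0.497, -0.08 ,  0.26 ]), array([-16.213,   2.016,   7.344]), np.float64(0.044), np.float64(39.997)]
[np.float64(6.55), array([ 0.497, -0.081,  0.247]), array([-13.983,   1.593,   3.774]), np.float64(0.044), np.float64(39.998)]
[np.float64(7.008), array([ 0.497, -0.081,  0.235]), array([-11.857,   1.813,   0.963]), np.float64(0.044), np.float64(39.999)]
[np.float64(7.467), array([ 0.497, -0.08 ,  0.222]), array([-9.74 , -0.034, -2.269]), np.float64(0.044), np.float64(40.0)]
```

View pics/s1.png

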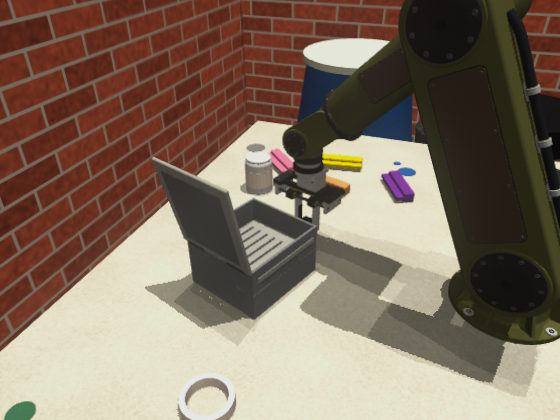

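The lid stands open, leaning back past upright at about (210,205). I press firmly onto the stop, release, and go above the squeegee.

Run:
```python
from h import *
for a in (.52,.54): robot.move_straight(tcp(pad(a)),rate=.03); print(st())
robot.dwell(.3)
claw.command_gripper(.094); print(st())
robot.move_straight(tcp(pad(.5)+[0,0,.12]),rate=.2)
S=np.r_[.5244,-.3501,.022]; p=tcp(S+[0,0,.13]); r=best(p,[BY,BY+np.pi,BY-np.pi])
robot.move_pose(p,r); print(st(),readout.observe()["joints"].round(2))
c=viewer.get_calibration("wrist"); im=viewer.camera("wrist"); print("exp",proj(c,[S]))
for d in trace("wrist","squeegee"): print(d["confidence"],d["position"],rect(c,d["region"],.02),im[d["region"]].mean(0))
cv2.imwrite("pics/w2.png",im[...,::-1]); cv2.imwrite("pics/s2.png",viewer.camera("side")[...,::-1])
cv2.imwrite("pics/ws2.png",np.hstack([cv2.resize(cv2.imread(f"pics/{n}.png"),(400,300)) for n in("w2","s2")]))
```

```text
[np.float64(8.117), array([ 0.497, -0.08 ,  0.22 ]), array([-13.058,  -1.027,   1.659]), np.float64(0.043), np.float64(40.001)]
[np.float64(8.367), array([ 0.498, -0.079,  0.219]), array([-23.665,   0.824,  27.873]), np.float64(0.044), np.float64(39.994)]
[np.float64(9.575), array([ 0.499, -0.079,  0.218]), array([ 0.417,  0.206, -0.022]), np.float64(0.094), np.float64(0.0)]
[np.float64(11.417), array([ 0.525, -0.349,  0.331]), array([0.9  , 0.658, 0.29 ]), np.float64(0.094), np.float64(0.0)] [-0.65  0.54  1.36  0.    1.25  1.24]
exp [[275.75697446 205.86708211]]
0.98 [377.1, 362.6] (array([ 0.30870404, -0.41341635]), (74.13408660888672, 155.88909912109375), 27.233036041259766) [ 91.6217636   49.57335835 115.16022514]
0.89 [150.6, 438.0] (array([ 0.51838464, -0.51037827]), (156.34896850585938, 63.80780029296875), 9.0205078125) [163.27379719 164.66076641  53.46351568]
0.87 [25.0, 285.1] (array([ 0.67668268, -0.40809781]), (55.79021072387695, 59.160186767578125), 44.6093864440918) [165.66431925 120.18883672 143.52008346]
0.82 [198.1, 274.8] (array([ 0.52093402, -0.34827988]), (58.41409683227539, 154.93653869628906), 72.4928970336914) [92.80678499 75.08930577 56.63019546]
```

View pics/ws2.png

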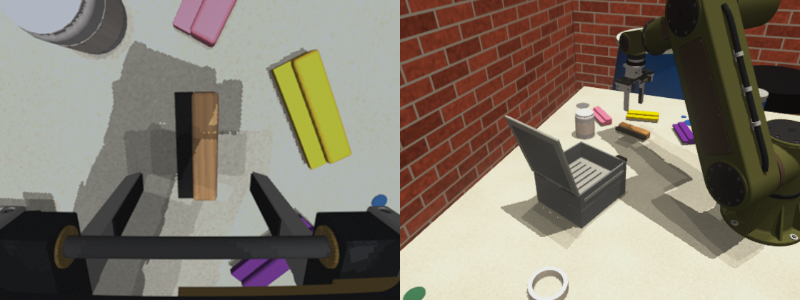

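The left half (wrist view) shows the wooden squeegee centred between the fingers. The right half (side view) shows the lid staying open. Next I grasp, carry, and lower to just above the floor.

Run:
```python
from h import *
S=np.r_[.522,-.349,.022]; r=rot(BY+np.deg2rad(.4))
robot.move_straight(tcp(S+[0,0,.02]),rate=.15); robot.move_straight(tcp(S),rate=.06)
claw.command_gripper(.04,25); print(st())
robot.move_straight(tcp(S+[0,0,.22]),rate=.15); print(st())
robot.move_straight(tcp(box(-.015,0,.242)),rate=.2); print(st())
cv2.imwrite("pics/s3.png",viewer.camera("side")[...,::-1]); cv2.imwrite("pics/w3.png",viewer.camera("wrist")[...,::-1])
cv2.imwrite("pics/ws3.png",np.hstack([cv2.resize(cv2.imread(f"pics/{n}.png"),(400,300)) for n in("w3","s3")]))
```

```text
[np.float64(13.608), array([ 0.522, -0.349,  0.202]), array([-1.603, -0.246,  0.741]), np.float64(0.056), np.float64(24.968)]
[np.float64(15.225), array([ 0.522, -0.349,  0.421]), array([ 0.242, -0.316, -1.351]), np.float64(0.056), np.float64(24.97)]
[np.float64(17.625), array([0.558, 0.098, 0.422]), array([-0.423,  0.491, -0.868]), np.float64(0.056), np.float64(24.97)]
```

View pics/ws3.png

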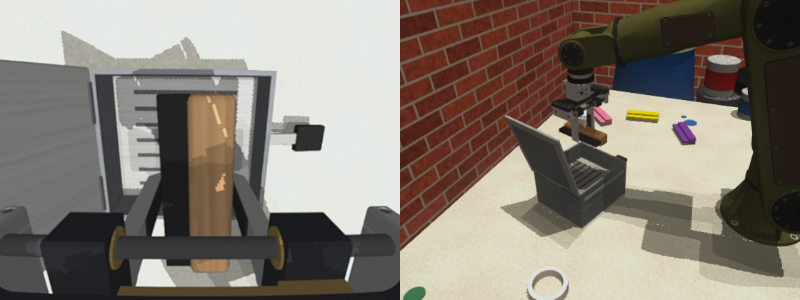

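The squeegee hangs level over the open box, clear of the lid. Lowering it now.

Run:
```python
from h import *
robot.move_straight(tcp(box(-.015,0,.099)),rate=.08); print(st())
f0=readout.observe()["wrist_force"][2]
for z in np.arange(.097,.0885,-.001):
    robot.move_straight(tcp(box(-.015,0,z)),rate=.02)
    f=readout.observe()["wrist_force"][2]
    if f-f0>3: break
print(z,f0,st())
claw.command_gripper(.08); robot.dwell(.4); print(st())
robot.move_straight(tcp(box(-.015,0,.25)),rate=.12); print(st())
cv2.imwrite("pics/s4.png",viewer.camera("side")[...,::-1]); cv2.imwrite("pics/w4.png",viewer.camera("wrist")[...,::-1])
cv2.imwrite("pics/ws4.png",np.hstack([cv2.resize(cv2.imread(f"pics/{n}.png"),(400,300)) for n in("w4","s4")]))
```

```text
[np.float64(19.658), array([0.558, 0.099, 0.279]), array([-0.277,  0.214, -0.785]), np.float64(0.056), np.float64(24.97)]
0.091 -0.7846700775660878 [np.float64(21.408), array([0.558, 0.099, 0.272]), array([-5.719, -0.095, 10.941]), np.float64(0.056), np.float64(24.97)]
[np.float64(22.392), array([0.558, 0.099, 0.271]), array([ 0.292, -0.328,  0.307]), np.float64(0.08), np.float64(0.0)]
[np.float64(23.867), array([0.558, 0.099, 0.429]), array([ 0.046, -1.14 ,  0.217]), np.float64(0.08), np.float64(0.0)]
```

View pics/ws4.png

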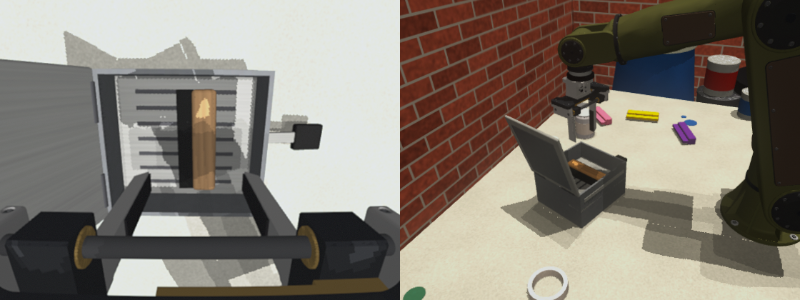

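The squeegee lies flat on the floor, released, with the lid open. Next the pedal: grip it, draw it slowly up to the stop, release.

Run:
```python
from h import *
o=np.r_[.0015*UY,0]
robot.move_straight(tcp(box(-.2,0,.25)),rate=.2)
p=tcp(pad(.5)+o+[0,0,.12]); r=best(p,[BY+np.pi/2,BY-np.pi/2])
claw.command_gripper(.094); robot.move_pose(p,r)
robot.move_straight(tcp(pad(.5)+o),rate=.1); print(st())
claw.command_gripper(.03,45); print(st())
for a in np.linspace(.45,0,10): robot.move_straight(tcp(pad(a)+o),rate=.012); print(st())
for a in (-.01,-.02,-.03,-.04):
    if readout.observe()["wrist_force"][2]<-20: break
    robot.move_straight(tcp(pad(a)+o),rate=.012); print(a,st())
cv2.imwrite("pics/s5.png",viewer.camera("side")[...,::-1])
```

```text
[np.float64(28.25), array([ 0.497, -0.08 ,  0.224]), array([ 0.735, -0.605,  0.945]), np.float64(0.094), np.float64(0.0)]
[np.float64(29.083), array([ 0.497, -0.079,  0.223]), array([-4.455,  0.88 ,  4.223]), np.float64(0.044), np.float64(45.004)]
[np.float64(29.75), array([ 0.496, -0.08 ,  0.229]), array([-4.075,  3.543, -5.138]), np.float64(0.043), np.float64(45.004)]
[np.float64(30.417), array([ 0.496, -0.081,  0.236]), array([-4.941,  5.279, -3.313]), np.float64(0.044), np.float64(45.005)]
[np.float64(31.083), array([ 0.496, -0.081,  0.242]), array([-6.447,  5.376, -0.83 ]), np.float64(0.043), np.float64(45.005)]
[np.float64(31.75), array([ 0.496, -0.08 ,  0.248]), array([-6.767e+00,  5.594e+00,  3.000e-03]), np.float64(0.043), np.float64(45.006)]
[np.float64(32.417), array([ 0.496, -0.08 ,  0.255]), array([-6.757,  5.655,  0.872]), np.float64(0.044), np.float64(45.006)]
[np.float64(33.083), array([ 0.497, -0.079,  0.261]), array([-8.039,  6.321,  1.498]), np.float64(0.044), np.float64(45.007)]
[np.float64(33.75), array([ 0.497, -0.078,  0.267]), array([-7.76 ,  7.563,  2.774]), np.float64(0.044), np.float64(45.007)]
[np.float64(34.417), array([ 0.497, -0.077,  0.273]), array([-9.224,  6.535,  4.326]), np.float64(0.044), np.float64(45.008)]
[np.float64(35.083), array([ 0.498, -0.075,  0.28 ]), array([-8.738,  7.232,  4.345]), np.float64(0.043), np.float64(45.009)]
[np.float64(35.75), array([ 0.499, -0.073,  0.286]), array([-9.078,  7.36 ,  4.052]), np.float64(0.044), np.float64(45.009)]
-0.01 [np.float64(36.0), array([ 0.499, -0.073,  0.286]), array([-5.745,  4.415, -6.242]), np.float64(0.043), np.float64(45.011)]
-0.02 [np.float64(36.25), array([ 0.499, -0.073,  0.286]), array([ -0.211,  -0.638, -23.757]), np.float64(0.044), np.float64(45.02)]
```

View pics/s5.png

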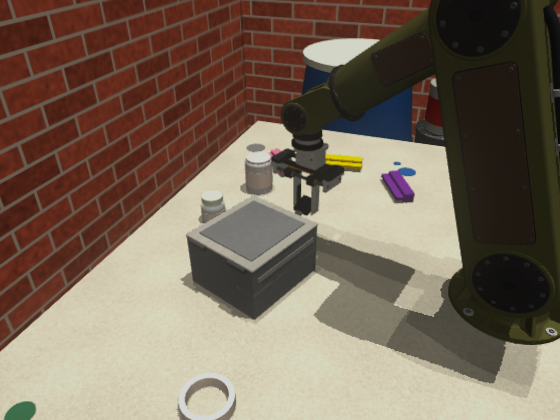

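The lid is shut flat at about (230,255), and the pedal is against its top stop (24 N reaction). Now I release, retreat and hand in.

Run:
```python
from h import *
claw.command_gripper(.094); print(st())
robot.move_straight(tcp(pad(0)+[0,0,.12]),rate=.12); robot.dwell(.5); print(st())
c=viewer.get_calibration("top"); viewer.camera("top"); d=trace("top","lid"); print(rect(c,d[0]["region"],.138) if d else None)
print(finish_job())
```

```text
[np.float64(37.208), array([ 0.499, -0.073,  0.287]), array([ 0.726, -0.244,  0.258]), np.float64(0.094), np.float64(0.0)]
[np.float64(38.842), array([ 0.5  , -0.074,  0.405]), array([-0.601,  0.425, -0.232]), np.float64(0.094), np.float64(0.0)]
(array([0.5630899 , 0.11383817]), (226.27133178710938, 204.825439453125), 71.05441284179688)
the job is handed in; nothing more can be done
None
```

I handed the job in at about 39 s of the 72 s allowed: the wooden squeegee lies flat in the wash box, and the pedal was eased up over about 7 s until the lid shut, then let go; no verdict was returned.

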